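Crack open the dry box for a test cylinder

TASK

Get the pale green ceramic test cylinder ready for the dry box: first stand it upright in the round wooden holder, fully down on the floor of its bore, and let go of it. Then take the blue lid of the white dry box by its steel handle, pull it free of its sticky rubber seal without letting it fly wide open, and hold its front edge about 4 cm above the rim. Finish while still holding the lid there, and leave the other two cylinders and the glass flask standing where they are.

Things in the scene. Friction and masses are not known exactly. Their poses are not given: they have to be found in the camera images.
- green_cyl: pale green ceramic test cylinder, standing, 36 mm diameter, 110 mm tall (the tallest of the three), about 0.2 kg, loose; origin at the centre of its underside, z up along its axis
- holder: round wooden holder, fixed, 72 mm outer diameter (on a 100 mm diameter, 4 mm thick foot), 37 mm tall, with a round upright bore 43 mm wide and 25 mm deep, open at the top; origin at the centre of its underside
- holder_floor (a point): centre of the bore's floor in the holder, 12 mm above the table; the rim of the bore is 25 mm above this point. The cylinder's origin belongs here
- drybox: white plastic dry box, fixed to the table, 200 mm deep (x) by 240 mm wide (y), rim 110 mm above the table; origin at the centre of its underside; its own -x side is the front and faces roughly towards the robot, its +x side carries the lid's hinge; its y axis runs along the hinge and the lid's handle
- lid (a joint): angle of the blue lid about its rear hinge, rad: 0 shut, grows as the front edge rises (208 mm from the hinge: 0.2 rad is 41 mm), stop at 1.1. A rubber seal holds it shut: lifting at the handle takes up to about 15 N, peaking in the first 5 mm, and drops to 1 to 5 N once 15 mm up. The lid, about 0.45 kg on a damped hinge, sinks back to 17 mm or less if let go
- lid_handle (a point): middle of the handle on the lid: a round horizontal steel bar, 12 mm diameter, 100 mm long between its two posts, parallel to the hinge (the box's y axis), its axis 36 mm above the flat lid top and 28 mm behind the front edge; 180 mm in front of the hinge and, with the lid shut, 158 mm above the table
- lid_hinge (a point): the lid's hinge axis, at the middle of the box's rear rim, 110 mm above the table; the axis runs along the box's y axis
- lid_front (a point): middle of the lower front edge of the lid; 110 mm above the table, level with the rim, when shut
- brown_cyl: brown ceramic cylinder, standing, 36 mm diameter, 60 mm tall, loose, to be left alone; origin at the centre of its underside
- cream_cyl: cream ceramic cylinder, standing, 32 mm diameter, 64 mm tall, loose, to be left alone; origin at the centre of its underside
- flask: small glass conical flask, 58 mm wide at the foot, 80 mm tall, loose, to be left alone; origin at the centre of its underside
There are look-alikes about, which are no part of the job. Leave any orange look-alike of the green_cyl alone.

How it is judged (in metres and radians):
On the way, in this order (a step that is already met when the one before it is completed fails the run):
1. the green cylinder stands fully down in the holder, let go, with the lid still shut (horizontal distance between green_cyl and holder_floor below 0.006 m and z of green_cyl in the frame of holder_floor below 0.005 m and angle between green_cyl's own z axis and vertical below 0.12 rad and contact force between the fingers and green_cyl below 0.2 N and linear speed of green_cyl below 0.03 m/s and value of joint lid below 0.04 rad), for 0.2 s.
2. the lid is free of its seal and held slightly open by the gripper (value of joint lid between 0.1 and 0.33 rad and contact force between the fingers and lid above 0.5 N), for 0.5 s.
At the end, for the whole second after the job is handed in: green cylinder in the bore, within 6 mm of centre and 5 mm of the floor, tilt under 0.12 rad, not touched; lid still (0.15 rad/s), held by the fingers (over 0.5 N) at 0.1 to 0.33 rad, propped by nothing else; other cylinders and flask upright (0.15 rad), within 30 mm of their starts (all of step 2 and horizontal distance between green_cyl and holder_floor below 0.006 m and z of green_cyl in the frame of holder_floor below 0.005 m and angle between green_cyl's own z axis and vertical below 0.12 rad and contact force between each of the fingers, lid and green_cyl below 0.2 N and contact force between lid and brown_cyl below 0.2 N and contact force between lid and cream_cyl below 0.2 N and contact force between lid and flask below 0.2 N and velocity of joint lid between -0.15 and 0.15 rad/s and angle between each of brown_cyl, cream_cyl, flask's own z axis and vertical below 0.15 rad and distance of each of brown_cyl, cream_cyl, flask from where it was at the start of the episode below 0.03 m); the arm keeps its last pose, push and grip.
It fails at once if the lid flies wide open (beyond 0.55 rad, front edge 108 mm up) (value of joint lid above 0.55 rad).
It fails at once if the brown or cream cylinder or the flask is pushed more than 30 mm or tipped over (distance of any of brown_cyl, cream_cyl, flask from where it was at the start of the episode above 0.03 m or angle between any of brown_cyl, cream_cyl, flask's own z axis and vertical above 0.5 rad).
It also fails if it takes over 58 s, if anything falls off the work surface, if the arm or the gripper's body presses on something with over 40 N, if the wrist force passes 120 N, or if a joint passes its speed limit or range.

ROBOT

A 6-joint arm with a two-finger parallel gripper is mounted at the origin on the work surface. World frame = base frame: x ahead of the robot, y to its left, z up, the work surface at z = 0. Lengths are in mm, angles in rad, forces in N, time in s.
With the tool pointing down it reaches from about 400 to 925 mm from the base axis. Payload 12.5 kg.
Tool frame: the origin (TCP) lies on the front face of the gripper's body, between the roots of the fingers; the fingertips stand 78 mm ahead of it and the grasp point (between the pads) lies 59 mm ahead of it (env.nose_length is the distance from the TCP to the fingertips, in mm); z points along the fingers, y is the line along which they close (so a half turn about z gives the same grasp; the last joint's range is limited). The gripper opens to 95 mm and grips with 3 to 60 N. Pads are 20 mm wide; open, the fingers measure 119 mm over their backs; the gripper's body (75 mm by 180 mm) begins 59 mm behind the grasp point.
Start: joints at [-1.262, 0.491, 1.559, -0, 1.092, -0.106], TCP at [251.901, -572, 292.261] pointing down, gripper open.
Joint ranges: [-3.1, 3.1], [-0.84, 2.19], [0.05, 2.79], [-1.13, 4.28], [0.06, 2.93], [-2.69, 2.69]. Speed limits (rad/s): [2.22, 2.22, 2.79, 3.14, 3.14, 3.14].

INTERFACE

Orientations are given as [roll, pitch, yaw] about the fixed x, y, z axes, in that order (R = Rz(yaw) Ry(pitch) Rx(roll)).
In Python, from cell import env gives the robot as it stands.
- The arm moves only by the tool jog_arm, never from a script. Its argument "motion" is a list of rows, each a list of 7 numbers: the turn, a rotation vector about the tool's x, y, z in degrees, then the shift along the tool's x, y, z in mm, then the finger opening in mm, from 0 to 95.1. In form: [[wx, wy, wz, x, y, z, hand], ...]. A call has 1 to 10 rows; each row shifts and turns the commanded pose from where the row before left it, along the tool's axes as they then stand; what a row does not reach is not made up. A row lasts 1/8 s, in which the tool goes at most 62.5 mm and 10.7 degrees, less where a joint would pass 70% of its speed; a pose out of reach is approached as far as the arm can. A call is refused whole if a number of a shift passes 62.5 or a number of a turn 10.7, either way. A call with a gripper value outside its range is refused whole. The fingers move at their own pace and stop on an object; the grip force is fixed at half the most. Time passes only in rows, so rows that do not move let the fingers close. It gives the time, the measured TCP pose, the force, the opening and the grip force at its end, in the units of the state.
- env.state(): the state, without advancing time (a new reading comes with each control period).
- env.read_camera(name): name is "side" or "top" or "wrist"; returns a dict with "color" (384x512x3 uint8, red, green, blue), "z_map" (384x512 float32, mm along the optical axis (not along the pixel's ray), 0 where there is no reading), "camera_matrix" (3x3 intrinsics, pixels), "world_to_cam" (4x4, takes a point from world to camera coordinates). Camera axes: x right, y up, looking along -z (the intrinsics and any distortion apply to the point x, -y, -z); pixel columns grow to the right and rows downward; lengths in mm; the calibration is good to about 2 mm. A picture is of the moment at which its call begins.
- env.job_done(): hands the job in; it is judged then, once.
Trained networks look in the newest picture that a camera, given by its name, has taken for a name from the list of things; names that differ only in an ending like _2 or _b are one class to them, and where a whole thing is asked for, a point or a joint stands for the part that bears it (a point fixed in the world has none). Each returns a list of dicts, best first, with "score" (0 to 1); they miss things now and then, are a little off and sometimes report something else, mostly with a low value. They report only what shows in the picture. A call takes as long as a camera call. They do not tell look-alikes from the thing itself.
- env.recognise(camera, thing): "location" ([column, row] in pixels, amid what is visible of it).
The state is a dict: "t": time; "joints": joint angles; "qvel": joint speeds; "tau": joint torques, N m; "eef_pos": TCP position; "tcp_rot": TCP orientation; "ft_force": force on the tool from outside, world axes, zero at the start; "moment": the same for the moment, N m; "opening": opening from 0.0 (shut) to 1.0 (fully open); "grip_force": force on a finger pad.
Only numpy, scipy, OpenCV 4.12 (cv2) and the standard library are available. Lean on these libraries where they do the work, as an engineer would, in place of code of your own. Each camera call takes 0.05 s, during which the arm holds its last target. There are 200 camera calls.

## Working session

There is one attempt and no reset: what is moved stays moved. The work goes in short steps, Python scripts to look and compute and a tool call to move; the robot and the scene stay as the last step left them, time stands still between calls to the robot, and variables do not carry over. Pictures are saved under pics/ and viewed, at most 10 in all, crops included, and the job is handed in when it is done.

Besides the shell and the picture viewer there is one more tool, called after "Request:" in YAML: its name, and indented under it one key for each argument. jog_arm: Moves the arm, as the interface text tells. Its arguments: {"type":"object","properties":{"motion":{"type":"array"}},"required":["motion"]}

```bash
ls; mkdir -p pics; cat > h.py <<'E'
import numpy as np, cv2
from cell import env
def cam(n):
    return env.read_camera(n)
def deproj(im,u,v,z=None):
    K=im["camera_matrix"];z=im["z_map"][int(round(v)),int(round(u))] if z is None else z
    p=np.array([(u-K[0,2])/K[0,0]*z,-(v-K[1,2])/K[1,1]*z,-z,1.])
    return (np.linalg.inv(im["world_to_cam"])@p)[:3]
def cloud(im):
    K=im["camera_matrix"];z=im["z_map"].astype(float);v,u=np.mgrid[:z.shape[0],:z.shape[1]]
    P=np.stack([(u-K[0,2])/K[0,0]*z,-(v-K[1,2])/K[1,1]*z,-z,np.ones_like(z)],-1)
    W=(P@np.linalg.inv(im["world_to_cam"]).T)[...,:3];W[z==0]=np.nan;return W
def proj(im,p):
    c=im["world_to_cam"]@np.append(p,1.);K=im["camera_matrix"]
    return np.array([K[0,0]*c[0]/-c[2]+K[0,2],K[1,1]*-c[1]/-c[2]+K[1,2]])
def save(n,c): cv2.imwrite("pics/"+n,c[...,::-1])
E
python3 - <<'E'
from h import *
s=env.state();print(s)
a=cam("top");b=cam("side")
for n,im in(("top",a),("side",b)):
    np.savez(f"{n}0.npz",**im)
    for t in "green_cyl holder holder_floor drybox lid lid_handle brown_cyl cream_cyl flask".split():
        try:
            r=env.recognise(n,t)
            print(n,t,[(np.round(q["location"]),round(q["score"],2),np.round(deproj(im,*q["location"]))) for q in r])
        except Exception as e: print(n,t,e)
    C=np.linalg.inv(im["world_to_cam"]);print(n,C[:3,3],im["camera_matrix"])
save("both.png",cv2.resize(np.vstack([a["color"],b["color"]]),(400,600)) if 0 else np.hstack([a["color"],b["color"]])[:, :] if 0 else cv2.resize(np.hstack([a["color"],b["color"]]),(800,300)))
save("top.png",a["color"]);save("side.png",b["color"])
E
```

```text
pics
{'t': 0.0, 'joints': array([-1.26157774e+00,  4.91550869e-01,  1.55946002e+00,  3.01755430e-05,
        1.09170489e+00, -1.05586878e-01]), 'qvel': array([ 1.28150323e-03, -2.32599510e-04,  4.30827257e-04, -4.25963922e-04,
        1.16669216e-03, -6.80229403e-05]), 'tau': array([ 3.62259918e-03, -6.12631202e+01, -2.58180732e+01,  6.92927046e-02,
        4.83203516e-02, -8.61619469e-05]), 'eef_pos': array([ 251.86547404, -571.82546909,  291.66346271]), 'tcp_rot': array([-3.14047860e+00, -1.44980894e-04,  4.14791456e-01]), 'ft_force': array([ 0.43886344, -0.25861   ,  0.59509934]), 'moment': array([ 0.02476395, -0.01761992, -0.03714735]), 'grip_force': 0.0, 'opening': 0.9984011814115661}
top green_cyl [(array([372., 208.]), 0.66, array([ 559., -372.,  112.]))]
top holder [(array([261., 239.]), 0.71, array([ 478., -112., 1027.]))]
top holder_floor []
top drybox [(array([145., 187.]), 0.59, array([591., 144., 125.]))]
top lid [(array([142., 190.]), 0.75, array([584., 153., 122.]))]
top lid_handle [(array([142., 189.]), 0.71, array([586., 151., 123.]))]
top brown_cyl [(array([331., 26
[... 703 characters left out ...]
., 227.]), 0.89, array([468., -98.,  40.]))]
side drybox [(array([208., 304.]), 0.79, array([570., 209., 124.]))]
side lid [(array([214., 290.]), 0.96, array([572., 180., 124.]))]
side lid_handle [(array([213., 291.]), 0.83, array([571., 183., 125.]))]
side brown_cyl [(array([274., 178.]), 0.6, array([ 578., -247.,   50.])), (array([331., 185.]), 0.59, array([ 432., -274.,   38.]))]
side cream_cyl [(array([276., 178.]), 0.8, array([ 572., -247.,   50.]))]
side flask [(array([327., 262.]), 0.67, array([401., -11.,  37.]))]
side [380.49232782 551.95937932 667.00240713] [[391.58266099   0.         265.03652483]
 [  0.         391.58266099 182.45973346]
 [  0.           0.           1.        ]]
```

View pics/top.png

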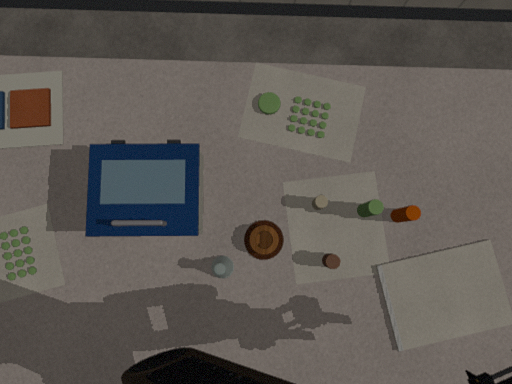

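View pics/side.png

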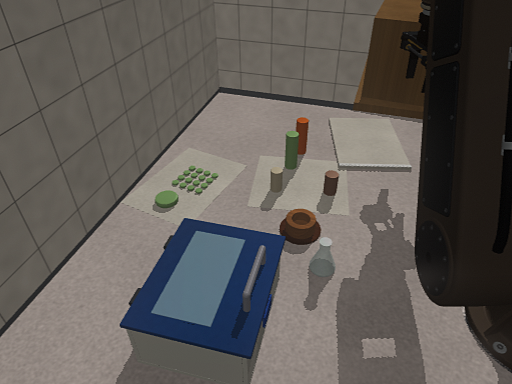

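The top view shows the candidates: the green upright cylinder at (372,208), the orange look-alike at (406,213), and a flat green disc at (269,103). The holder is at (264,240), the lid handle at (138,223), the flask at (222,267), cream at (321,202) and brown at (331,261). I choose the green cylinder at (372,208), which is (292,150) in the side view.

```bash
python3 - <<'E'
from h import *
from scipy.optimize import least_squares
ims={n:dict(np.load(n+"0.npz")) for n in("top","side")}
def fit(P,r): 
    f=lambda c:np.hypot(P[:,0]-c[0],P[:,1]-c[1])-r
    o=least_squares(f,P[:,:2].mean(0),loss="soft_l1",f_scale=2);return o.x.round(1),np.abs(f(o.x)).mean().round(1)
for n,im in ims.items():
    W=cloud(im);hsv=cv2.cvtColor(im["color"],cv2.COLOR_RGB2HSV);print(n)
    def near(x,y,r,lo,hi): return (np.hypot(W[...,0]-x,W[...,1]-y)<r)&(W[...,2]>lo)&(W[...,2]<hi)
    g=near(557,-376,40,15,125)&(hsv[...,0]>35)&(hsv[...,0]<85)&(hsv[...,1]>60)
    P=W[g];t=P[P[:,2]>104];print("green n",len(P),"zmax",np.percentile(P[:,2],[50,98]).round(1),"top",len(t),t.mean(0).round(1) if len(t) else 0)
    sd=P[(P[:,2]<102)]
    if len(sd)>10: print(" side fit",fit(sd,18))
    for nm,x,y,rr in(("holder",468,-112,45),):
        h=near(x,y,60,28,48);P=W[h];print(nm,len(P),P.mean(0).round(1),"z",np.percentile(P[:,2],[10,50,90]).round(1))
        m=h.astype(np.uint8);print(" mid-extents",(P.max(0)+P.min(0))/2, P.max(0)-P.min(0))
        rim=P[P[:,2]>np.percentile(P[:,2],50)-3]
        f=lambda c:np.hypot(rim[:,0]-c[0],rim[:,1]-c[1])-28.75
        print(" ringfit",least_squares(f,[x,y],loss="soft_l1",f_scale=5).x.round(1), least_squares(f,[x,y],loss="linear").x.round(1))
        ft=near(x,y,70,1.5,8);Q=W[ft]; print(" foot",len(Q))
    for nm,x,y in(("brown",431,-288),("cream",572,-260),("flask",405,-35),("orange",545,-460)):
        P=W[near(x,y,45,12,125)];print(nm,len(P),((P.max(0)+P.min(0))/2).round(),P.max(0).round())
    # handle: above lid top
    h=near(500,150,110,138,175);P=W[h]
    if len(P)>5:
        c=P.mean(0);u,s,v=np.linalg.svd(P-c);pr=(P-c)@v[0];print("handle",len(P),c.round(1),"dir",v[0].round(3),"ext",pr.min().round(),pr.max().round(),"z",np.percentile(P[:,2],[5,50,95]).round(1), "mid",(c+v[0]*(pr.min()+pr.max())/2).round(1))
    L=near(590,150,170,112,132)&(hsv[...,0]>95)&(hsv[...,0]<125)
    c,sz,a=cv2.minAreaRect(W[L][:,:2].astype(np.float32));print("lid rect",np.round(c,1),np.round(sz,1),round(a,2),np.median(W[L][:,2]).round(1))
cr=lambda im,u,v:cv2.resize(im["color"][v-50:v+50,u-65:u+65],(390,300),interpolation=cv2.INTER_CUBIC)
a=np.hstack([cr(ims["top"],372,208),cr(ims["side"],293,150)]);b=np.hstack([cr(ims["top"],264,240),cr(ims["side"],260,275)])
save("crop.png",np.clip(np.vstack([a,b])*1.0*1.4,0,255).astype(np.uint8))
E
```

```text
top
green n 324 zmax [108.4 113.3] top 192 [ 562.7 -379.3  110.1]
 side fit (array([ 563.9, -380.8]), np.float64(0.3))
holder 435 [ 482.1 -127.1   37.3] z [35.2 37.3 39.6]
 mid-extents [ 482.54705539 -126.99855296   35.53573279] [68.40729102 71.15279155 14.85137747]
 ringfit [ 482.2 -127.2] [ 482.2 -127.2]
 foot 859
brown 226 [ 436. -292.   39.] [ 453. -274.   65.]
cream 172 [ 577. -262.   40.] [ 591. -247.   68.]
flask 367 [412. -27.  48.] [438.  -1.  85.]
orange 394 [ 552. -465.   64.] [ 570. -447.  114.]
handle 308 [509.7 146.8 162.3] dir [-0.035  0.999  0.029] ext -55.0 56.0 z [157.6 163.1 166.2] mid [509.7 147.6 162.4]
lid rect [591.9 151.3] [217.2 253.4] 1.59 122.7
side
green n 389 zmax [ 73.8 112.2] top 84 [ 561.  -376.3  110. ]
 side fit (array([ 561.3, -381. ]), np.float64(1.0))
holder 448 [ 479.9 -122.1   36.4] z [31.1 37.3 39.2]
 mid-extents [ 480.41639187 -126.20263784   34.77446126] [70.41309632 72.63392803 13.45879937]
 ringfit [ 480.1 -124.8] [ 480.1 -125. ]
 foot 629
brown 283 [ 433. -291.   38.] [ 450. -272.   64.]
cream 256 [ 575. -260.   40.] [ 590. -244.   68.]
flask 605 [410. -19.  48.] [437.   3.  84.]
orange 331 [ 550. -462.   63.] [ 568. -443.  114.]
handle 482 [507.  160.1 161. ] dir [-0.027  0.998 -0.054] ext -65.0 47.0 z [143.9 163.6 165.9] mid [507.3 150.9 161.5]
lid rect [591.8 151.9] [222.8 254.2] 2.06 123.7
```

View pics/crop.png

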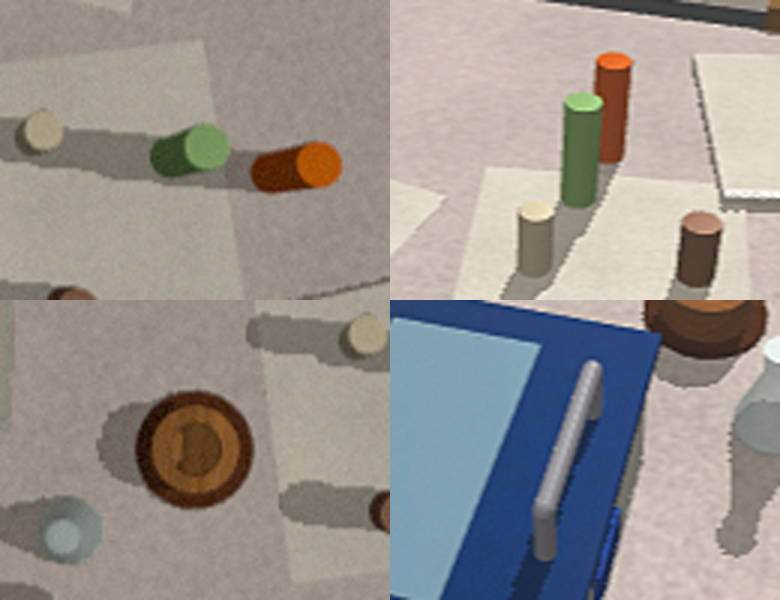

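Crop confirms it: the tall pale green one stands upright beside the orange look-alike, about 84 mm away in y. So I close the fingers along world x (yaw 90°), which suits the handle too.

Request:
jog_arm:
  motion:
    - [0, 0, -9.46, 0, 0, 0, 95]
    - [0, 0, -9.46, 0, 0, 0, 95]
    - [0, 0, -9.46, 0, 0, 0, 95]
    - [0, 0, -9.46, 0, 0, 0, 95]
    - [0, 0, -9.46, 0, 0, 0, 95]
    - [0, 0, -9.46, 0, 0, 0, 95]
    - [0, 0, -9.46, 0, 0, 0, 95]
    - [0, 0, 0, 24, 39, 0, 95]
    - [0, 0, 0, 24, 39, 0, 95]
    - [0, 0, 0, 24, 39, 0, 95]

```text
t: 2.25
eef_pos: [370.0, -499.3, 292.3]
tcp_rot: [3.141, 0.0, 1.57]
ft_force: [-0.3, 0.3, -0.4]
opening: 0.996
grip_force: 0.0
```

Request:
jog_arm:
  motion:
    - [0, 0, 0, 24, 39, 0, 95]
    - [0, 0, 0, 24, 39, 0, 95]
    - [0, 0, 0, 24, 39, 0, 95]
    - [0, 0, 0, 24, 39, 0, 95]
    - [0, 0, 0, 23, 37, 0, 95]
    - [0, 0, 0, 0, 0, 0, 95]
    - [0, 0, 0, 0, 0, 0, 95]

```text
t: 3.12
eef_pos: [561.6, -381.2, 292.1]
tcp_rot: [-3.141, 0.0, 1.571]
ft_force: [-0.5, 1.0, 1.0]
opening: 0.999
grip_force: 0.0
```

```bash
cat > look.py <<'E'
from h import *
from scipy.optimize import least_squares
import sys
s=env.state();print("t",s["t"].__round__(2),"tcp",s["eef_pos"].round(1),"rot",s["tcp_rot"].round(4),"F",s["ft_force"].round(1),"open",round(s["opening"],3),"grip",s["grip_force"])
def fit(P,r,x0=None):
    f=lambda c:np.hypot(P[:,0]-c[0],P[:,1]-c[1])-r
    o=least_squares(f,P[:,:2].mean(0) if x0 is None else x0,loss="soft_l1",f_scale=2);return o.x.round(1),np.abs(f(o.x)).mean().round(1)
def near(W,x,y,r,lo,hi): return (np.hypot(W[...,0]-x,W[...,1]-y)<r)&(W[...,2]>lo)&(W[...,2]<hi)
E
python3 - <<'E'
from look import *
w=cam("wrist");C=np.linalg.inv(w["world_to_cam"]);print(C[:3].round(3))
save("w1.png",w["color"]);np.savez("w1.npz",**w)
W=cloud(w);hsv=cv2.cvtColor(w["color"],cv2.COLOR_RGB2HSV)
g=near(W,562,-380,40,10,125)&(hsv[...,0]>35)&(hsv[...,0]<85)&(hsv[...,1]>60)
P=W[g];print(len(P))
t=P[P[:,2]>105]
if len(t)>9:
    print("top",t.mean(0).round(1),((t.max(0)+t.min(0))/2).round(1),(t.max(0)-t.min(0)).round(1))
    q=P[P[:,2]<104]
    if len(q)>9: print(fit(q,18))
E
```

```text
t 3.12 tcp [ 561.6 -381.2  292.1] rot [-3.1412  0.      1.5708] F [-0.5  1.   1. ] open 0.999 grip 0.0
[[ 1.00000e+00  0.00000e+00  0.00000e+00  5.62249e+02]
 [-0.00000e+00  9.62000e-01  2.73000e-01 -3.03810e+02]
 [-0.00000e+00 -2.73000e-01  9.62000e-01  3.85053e+02]]
1133
top [ 564.3 -378.5  110.3] [ 564.6 -379.3  108.5] [33.3 35.2  7. ]
(array([ 564.8, -379.9]), np.float64(0.1))
```

View pics/w1.png

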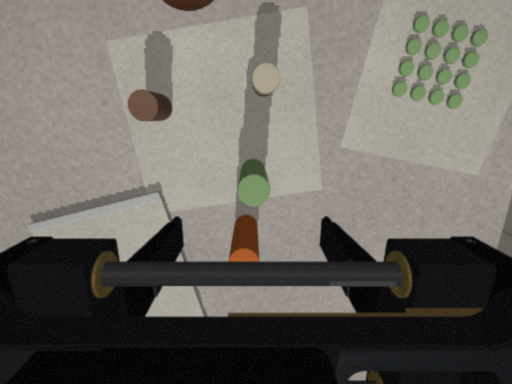

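The wrist view puts the green cylinder at pixel (253,183), centred between the open fingers. It measures about (564.6, -379.6) with its top at 110, which agrees with the other two cameras. I'll descend and grip.

Request:
jog_arm:
  motion:
    - [0, 0, 0, 1.5, 3, 30, 95]
    - [0, 0, 0, 0, 0, 36, 95]
    - [0, 0, 0, 0, 0, 36, 95]
    - [0, 0, 0, 0, 0, 36, 95]
    - [0, 0, 0, 0, 0, 18, 95]
    - [0, 0, 0, 0, 0, 0, 95]
    - [0, 0, 0, 0, 0, 0, 20]
    - [0, 0, 0, 0, 0, 0, 20]
    - [0, 0, 0, 0, 0, 0, 20]
    - [0, 0, 0, 0, 0, 0, 20]

```text
t: 4.42
eef_pos: [565.0, -379.6, 136.7]
tcp_rot: [3.141, 0.0, 1.571]
ft_force: [-0.6, 0.4, 0.0]
opening: 0.634
grip_force: 0.0
```

Request:
jog_arm:
  motion:
    - [0, 0, 0, 0, 0, 0, 20]
    - [0, 0, 0, 0, 0, 0, 20]
    - [0, 0, 0, 0, 0, 0, 20]
    - [0, 0, 0, 0, 0, 0, 20]

```text
t: 4.92
eef_pos: [564.9, -379.6, 136.3]
tcp_rot: [-3.141, -0.0, 1.571]
ft_force: [-0.3, 0.3, 0.5]
opening: 0.377
grip_force: 30.0
```

Request:
jog_arm:
  motion:
    - [0, 0, 0, 0, 0, -15, 20]
    - [0, 0, 0, 0, 0, -40, 20]
    - [0, 0, 0, 0, 0, -35, 20]
    - [0, 0, 0, 30, -10, 0, 20]
    - [0, 0, 0, 40, -24, 0, 20]
    - [0, 0, 0, 40, -25, 0, 20]
    - [0, 0, 0, 40, -25, 0, 20]
    - [0, 0, 0, 0, 0, 0, 20]
    - [0, 0, 0, 0, 0, 0, 20]

```text
t: 6.05
eef_pos: [481.6, -230.0, 227.1]
tcp_rot: [3.14, 0.001, 1.571]
ft_force: [-0.2, -0.7, -2.4]
opening: 0.378
grip_force: 30.0
```

```bash
python3 - <<'E'
from look import *
w=cam("wrist");C=np.linalg.inv(w["world_to_cam"]);print(C[:3,3].round(1))
save("w2.png",w["color"]);np.savez("w2.npz",**w)
W=cloud(w);hsv=cv2.cvtColor(w["color"],cv2.COLOR_RGB2HSV)
m=near(W,481,-126,50,33,45);P=W[m];print(len(P),P.mean(0).round(1),((P.max(0)+P.min(0))/2).round(1),(P.max(0)-P.min(0)).round(1),fit(P,28.75,[481,-126]))
# held cylinder
s=env.state()["eef_pos"]
g=near(W,s[0],s[1],45,30,230)&(hsv[...,0]>35)&(hsv[...,0]<85)&(hsv[...,1]>60);P=W[g];print("green",len(P))
if len(P)>10: print(P.min(0).round(1),P.max(0).round(1),fit(P[P[:,2]<np.percentile(P[:,2],70)],18))
for b in range(70,200,15):
    Q=P[(P[:,2]>=b)&(P[:,2]<b+15)]
    if len(Q)>15: print(b,len(Q),fit(Q,18))
# bore floor
m=near(W,481,-126,15,5,20);print("floor",m.sum(),W[m].mean(0).round(1))
u=proj(w,[481,-126,37]);print(u)
# image-ring fit
mask=near(W,481,-126,50,33,45).astype(np.uint8)
cs,_=cv2.findContours(mask,cv2.RETR_CCOMP,cv2.CHAIN_APPROX_NONE)
for c in cs:
    if len(c)>40:
        e=cv2.fitEllipse(c);K=w["camera_matrix"]
        # intersect with z=37
        A=deproj(w,e[0][0],e[0][1],1.);o=C[:3,3];print("ellipse",np.round(e,1) if 0 else e[0],e[1],(o+(A-o)*(37-o[2])/(A[2]-o[2])).round(1))
E
```

```text
t 6.05 tcp [ 481.6 -230.   227.1] rot [3.1399e+00 1.2000e-03 1.5708e+00] F [-0.2 -0.7 -2.4] open 0.378 grip 29.99876618385315
[ 482.1 -152.5  320. ]
2789 [ 483.2 -125.1   37.2] [ 483.  -126.2   36.6] [70.9 71.   7.1] (array([ 483.3, -126.4]), np.float64(3.6))
green 4476
[ 455.8 -247.3   97.2] [ 508.4 -211.9  230. ] (array([ 482.5, -230.5]), np.float64(0.9))
100 170 (array([ 482.6, -230.6]), np.float64(0.2))
115 208 (array([ 481.8, -197.7]), np.float64(3.3))
130 260 (array([ 482.6, -230.6]), np.float64(0.2))
145 359 (array([ 482.5, -230.5]), np.float64(0.2))
160 499 (array([ 482.5, -230.5]), np.float64(0.5))
175 668 (array([ 482.4, -230.4]), np.float64(0.8))
190 2231 (array([ 482.4, -230.1]), np.float64(3.5))
floor 641 [ 480.9 -125.9   12.4]
[249.5456647   88.04135372]
ellipse (251.8453826904297, 87.13716125488281) (70.7637710571289, 75.65414428710938) [ 483.3 -125.2   37. ]
ellipse (251.84698486328125, 88.1954116821289) (43.30113983154297, 46.226016998291016) [ 483.3 -126.1   37. ]
```

View pics/w2.png

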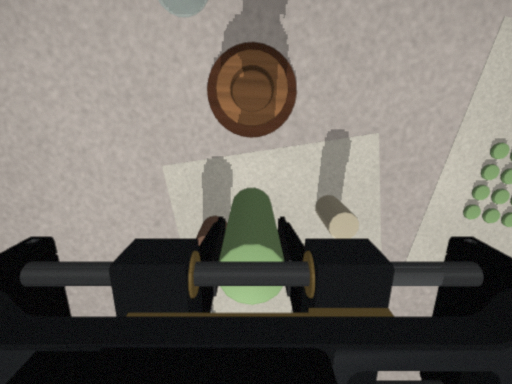

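The wrist view shows the holder bore at (252,88) and the held cylinder, vertical, at (250,240). The relative offset is dx +0.8, dy +104.4. I'll move over the bore and lower.

Request:
jog_arm:
  motion:
    - [0, 0, 0, 40, 0.8, 0, 20]
    - [0, 0, 0, 40, 0, 0, 20]
    - [0, 0, 0, 24.4, 0, 0, 20]
    - [0, 0, 0, 0, 0, 20, 20]
    - [0, 0, 0, 0, 0, 15, 20]
    - [0, 0, 0, 0, 0, 8, 20]
    - [0, 0, 0, 0, 0, 8, 20]
    - [0, 0, 0, 0, 0, 8, 20]
    - [0, 0, 0, 0, 0, 0, 20]

```text
t: 7.22
eef_pos: [481.7, -125.3, 166.8]
tcp_rot: [-3.141, -0.0, 1.57]
ft_force: [-0.0, 0.3, -1.9]
opening: 0.377
grip_force: 30.0
```

Request:
jog_arm:
  motion:
    - [0, 0, 0, 0, 0, 6, 20]
    - [0, 0, 0, 0, 0, 5, 20]
    - [0, 0, 0, 0, 0, 4, 20]
    - [0, 0, 0, 0, 0, 2, 20]
    - [0, 0, 0, 0, 0, 0, 20]

```text
t: 7.85
eef_pos: [481.8, -125.2, 150.1]
tcp_rot: [-3.141, -0.0, 1.571]
ft_force: [-0.7, -0.5, -2.4]
opening: 0.373
grip_force: 30.0
```

Request:
jog_arm:
  motion:
    - [0, 0, 0, 0, 0, 0.7, 20]
    - [0, 0, 0, 0, 0, 0.7, 20]
    - [0, 0, 0, 0, 0, 0, 20]

```text
t: 8.22
eef_pos: [481.8, -125.2, 148.8]
tcp_rot: [3.142, 0.0, 1.57]
ft_force: [0.5, 0.4, -1.8]
opening: 0.377
grip_force: 30.0
```

Request:
jog_arm:
  motion:
    - [0, 0, 0, 0, 0, 0.5, 20]
    - [0, 0, 0, 0, 0, 0.5, 20]
    - [0, 0, 0, 0, 0, 0, 20]

```text
t: 8.6
eef_pos: [481.8, -125.2, 148.2]
tcp_rot: [3.141, 0.0, 1.571]
ft_force: [-1.5, 0.2, 6.0]
opening: 0.376
grip_force: 30.0
```

On the floor. Releasing, then rising.

Request:
jog_arm:
  motion:
    - [0, 0, 0, 0, 0, -0.5, 45]
    - [0, 0, 0, 0, 0, 0, 60]
    - [0, 0, 0, 0, 0, 0, 80]
    - [0, 0, 0, 0, 0, 0, 80]
    - [0, 0, 0, 0, 0, 0, 80]
    - [0, 0, 0, 0, 0, 0, 80]

```text
t: 9.35
eef_pos: [481.8, -125.2, 148.3]
tcp_rot: [3.142, 0.0, 1.571]
ft_force: [0.4, 0.4, -0.3]
opening: 0.839
grip_force: 0.0
```

Request:
jog_arm:
  motion:
    - [0, 0, 0, 0, 0, -10, 80]
    - [0, 0, 0, 0, 0, -30, 80]
    - [0, 0, 0, 0, 0, -40, 80]
    - [0, 0, 0, 0, 0, -30, 80]
    - [0, 0, 0, 0, 0, -20, 80]
    - [0, 0, 0, 0, 0, 0, 80]

```text
t: 10.1
eef_pos: [482.0, -125.2, 280.0]
tcp_rot: [3.139, 0.001, 1.571]
ft_force: [-0.0, -0.4, -0.4]
opening: 0.844
grip_force: 0.0
```

```bash
python3 - <<'E'
from look import *
for n in("wrist","top","side"):
    w=cam(n);W=cloud(w);hsv=cv2.cvtColor(w["color"],cv2.COLOR_RGB2HSV)
    g=near(W,482,-126,50,30,140)&(hsv[...,0]>35)&(hsv[...,0]<85)&(hsv[...,1]>60);P=W[g]
    if len(P)<30: print(n,"few");continue
    t=P[P[:,2]>np.percentile(P[:,2],97)-5];print(n,len(P),"ztop",np.percentile(P[:,2],[90,97]).round(1),"topc",((t.max(0)+t.min(0))/2).round(1))
    for b in(40,60,80,100):
        Q=P[(P[:,2]>=b)&(P[:,2]<b+20)]
        if len(Q)>20: print(b,len(Q),fit(Q,18))
    if n=="wrist": save("w3.png",w["color"])
    h=near(W,483,-126,55,33,42);Q=W[h&~g];print("holder",((Q.max(0)+Q.min(0))/2).round(1),(Q.max(0)-Q.min(0)).round(1))
    H=near(W,508,149,60,145,175)
    if H.sum()>30: print("handle",W[H].mean(0).round(1))
E
```

```text
t 10.1 tcp [ 482.  -125.2  280. ] rot [3.1385e+00 1.3000e-03 1.5706e+00] F [-0.  -0.4 -0.4] open 0.844 grip 0.0
wrist 1389 ztop [123.1 123.5] topc [ 482.4 -124.9  121.6]
40 70 (array([ 482.8, -125.6]), np.float64(0.1))
60 83 (array([482.5, -92.9]), np.float64(3.2))
80 105 (array([ 482.7, -125.6]), np.float64(0.1))
100 131 (array([ 482.7, -125.6]), np.float64(0.1))
holder [ 483.2 -121.2   36.8] [70.1 61.5  7.5]
top few
side 543 ztop [123.2 124.1] topc [ 480.2 -124.3  122.2]
40 92 (array([ 479.9, -126.7]), np.float64(0.7))
60 93 (array([ 479.9, -126.6]), np.float64(0.7))
80 102 (array([ 479.9, -126.8]), np.float64(0.7))
100 100 (array([ 480. , -126.4]), np.float64(0.8))
holder [ 480.3 -124.5   37.3] [70.1 67.6  8.6]
handle [507.2 159.  162.4]
```

View pics/w3.png

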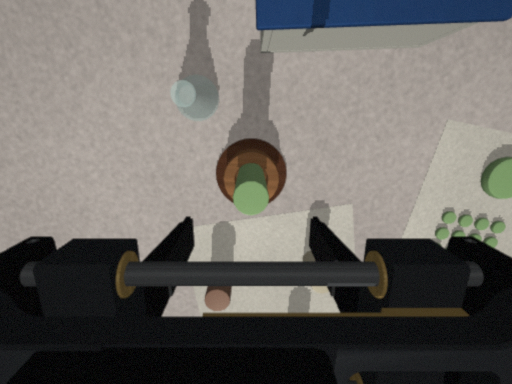

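The wrist view shows the green cylinder seated in the holder, with its foot at (250,172) and its top at (251,200). The top is at z≈122, vertical and centred within about 1 mm. Now to the lid handle.

Request:
jog_arm:
  motion:
    - [0, 0, 0, 40, 7, 0, 80]
    - [0, 0, 0, 40, 7, 0, 80]
    - [0, 0, 0, 40, 7, 0, 70]
    - [0, 0, 0, 40, 6, 0, 60]
    - [0, 0, 0, 35, 0, 0, 60]
    - [0, 0, 0, 0, 0, 0, 60]
    - [0, 0, 0, 0, 0, 0, 60]

```text
t: 11.12
eef_pos: [508.7, 69.5, 277.6]
tcp_rot: [-3.14, 0.0, 1.571]
ft_force: [-0.0, 0.2, 0.3]
opening: 0.631
grip_force: 0.0
```

```bash
python3 - <<'E'
from look import *
for n in("wrist","side","top"):
    w=cam(n);W=cloud(w);hsv=cv2.cvtColor(w["color"],cv2.COLOR_RGB2HSV)
    if n=="wrist": save("w4.png",w["color"])
    m=near(W,508,150,75,154,172)&(hsv[...,1]<110)
    s=env.state()["eef_pos"]
    P=W[m]
    if len(P)<30: print(n,"few",len(P));continue
    c=np.median(P,0);u,s_,v=np.linalg.svd(P-P.mean(0),full_matrices=False);d=v[0]*np.sign(v[0,1]);pr=(P-P.mean(0))@d
    print(n,len(P),"mean",P.mean(0).round(1),"dir",d.round(3),"ext",pr.min().round(1),pr.max().round(1),"mid",(P.mean(0)+d*(pr.min()+pr.max())/2).round(1),"ztop",np.percentile(P[:,2],[50,95]).round(1))
    # width profile: fit cylinder r=6 in xz (perp to bar)
    k=np.arctan2(-d[0],d[1]);x=P[:,0]+(P[:,1]-150)*np.tan(k);z=P[:,2]
    f=lambda q:np.hypot(x-q[0],z-q[1])-6
    o=least_squares(f,[c[0],158],loss="soft_l1",f_scale=1);print(" axis x at y=150, z:",o.x.round(1),"res",np.abs(f(o.x)).mean().round(2),"yaw",round(k,3))
    print(" r:",env.recognise(n,"lid_handle"))
E
```

```text
t 11.12 tcp [508.7  69.5 277.6] rot [-3.1404e+00  3.0000e-04  1.5709e+00] F [-0.   0.2  0.3] open 0.631 grip 0.0
wrist 2384 mean [510.8 153.3 163.2] dir [-0.034  0.999 -0.001] ext -59.5 51.8 mid [510.9 149.5 163.2] ztop [163.5 165.1]
 axis x at y=150, z: [511.  158.4] res 0.45 yaw 0.034
 r: [{'location': [238.1, 296.7], 'score': 0.22}]
side 416 mean [507.3 156.6 163.4] dir [-0.029  0.999 -0.016] ext -61.4 48.8 mid [507.5 150.3 163.5] ztop [163.9 166. ]
 axis x at y=150, z: [508.5 159.2] res 0.67 yaw 0.029
 r: [{'location': [209.0, 289.6], 'score': 0.73}]
top few 0
```

View pics/w4.png

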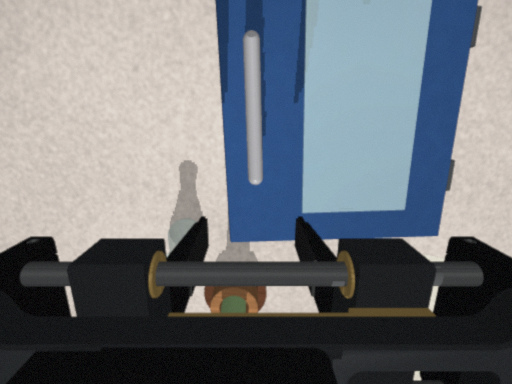

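The handle bar runs from (252,35) to (256,183) in the wrist view. Its axis is at x≈510, its middle at y≈150, z≈158 and its yaw about +2°, which agrees with the given 158 mm. Moving over it, descending and closing.

Request:
jog_arm:
  motion:
    - [0, 0, 0, 30, 0.5, 0, 60]
    - [0, 0, 0, 30, 1, 0, 60]
    - [0, 0, 0, 20.5, 0, 0, 60]
    - [0, 0, -2, 0, 0, 10, 60]
    - [0, 0, 0, 0, 0, 20, 60]
    - [0, 0, 0, 0, 0, 20, 60]
    - [0, 0, 0, 0, 0, 10, 60]
    - [0, 0, 0, 0, 0, 0, 60]
    - [0, 0, 0, 0, 0, 0, 60]

```text
t: 12.5
eef_pos: [510.6, 150.1, 218.8]
tcp_rot: [3.141, -0.0, 1.605]
ft_force: [0.3, -0.3, -0.1]
opening: 0.634
grip_force: 0.0
```

Request:
jog_arm:
  motion:
    - [0, 0, 0, 0, 0, 0, 40]
    - [0, 0, 0, 0, 0, 0, 25]
    - [0, 0, 0, 0, 0, 0, 5]
    - [0, 0, 0, 0, 0, 0, 5]
    - [0, 0, 0, 0, 0, 0, 5]
    - [0, 0, 0, 0, 0, 0, 5]
    - [0, 0, 0, 0, 0, 0, 5]
    - [0, 0, 0, 0, 0, 0, 5]

```text
t: 13.5
eef_pos: [510.1, 150.3, 218.3]
tcp_rot: [-3.141, 0.0, 1.605]
ft_force: [-3.4, 0.1, 1.8]
opening: 0.119
grip_force: 30.0
```

Bar gripped (11.3 mm). Lifting slowly along the hinge arc.

Request:
jog_arm:
  motion:
    - [0, 0, 0, 0, 0.5, -1.8, 5]
    - [0, 0, 0, 0, 0.5, -1.8, 5]
    - [0, 0, 0, 0, 0.5, -1.8, 5]
    - [0, 0, 0, 0, 0.5, -1.8, 5]
    - [0, 0, 0, 0, 0.6, -1.8, 5]
    - [0, 0, 0, 0, 0.6, -1.8, 5]
    - [0, 0, 0, 0, 0.6, -1.8, 5]
    - [0, 0, 0, 0, 0.6, -1.7, 5]
    - [0, 0, 0, 0, 0.6, -1.7, 5]
    - [0, 0, 0, 0, 0.6, -1.7, 5]

```text
t: 14.75
eef_pos: [516.0, 150.5, 237.1]
tcp_rot: [3.141, 0.0, 1.606]
ft_force: [-6.6, -0.3, 3.3]
opening: 0.122
grip_force: 30.0
```

```bash
cat > lid.py <<'E'
from look import *
w=cam("side");W=cloud(w);hsv=cv2.cvtColor(w["color"],cv2.COLOR_RGB2HSV)
m=(hsv[...,0]>85)&(hsv[...,0]<125)&(hsv[...,1]>80)&near(W,592,150,170,100,200);P=W[m]
A=np.c_[P[:,0],P[:,1],np.ones(len(P))];o=least_squares(lambda q:A@q-P[:,2],[0,0,120],loss="soft_l1",f_scale=2).x
print("lid angle",np.arctan(-(o[0]*np.cos(.035)+o[1]*np.sin(.035))).round(3),"n",len(P))
m=near(W,520,150,75,158,240)&(hsv[...,1]<70)&(hsv[...,2]>90);P=W[m];print("handle-ish",len(P),P.mean(0).round(1) if len(P) else 0)
save("side_lid.png",w["color"])
E
python3 lid.py
```

```text
t 14.75 tcp [516.  150.5 237.1] rot [3.1406 0.     1.6056] F [-6.6 -0.3  3.3] open 0.122 grip 30.0030255317688
lid angle 0.104 n 7439
handle-ish 176 [515.4 174.9 182.8]
```

View pics/side_lid.png

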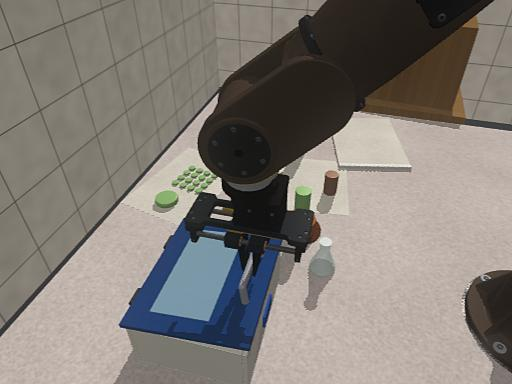

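The side view shows the handle held by the fingers at (247,275) and the lid up. The angle fit gives 0.10 rad. Continuing to about 0.2 rad.

Request:
jog_arm:
  motion:
    - [0, 0, 0, 0, 0.6, -1.7, 5]
    - [0, 0, 0, 0, 0.6, -1.7, 5]
    - [0, 0, 0, 0, 0.6, -1.7, 5]
    - [0, 0, 0, 0, 0.6, -1.7, 5]
    - [0, 0, 0, 0, 0.7, -1.7, 5]
    - [0, 0, 0, 0, 0.7, -1.7, 5]
    - [0, 0, 0, 0, 0.7, -1.7, 5]
    - [0, 0, 0, 0, 0.7, -1.7, 5]
    - [0, 0, 0, 0, 0.7, -1.7, 5]
    - [0, 0, 0, 0, 0.7, -1.7, 5]

```text
t: 16.05
eef_pos: [522.7, 150.7, 253.1]
tcp_rot: [3.141, 0.0, 1.605]
ft_force: [-3.8, -0.3, -2.6]
opening: 0.12
grip_force: 30.0
```

Request:
jog_arm:
  motion:
    - [0, 0, 0, 0, 0, 0, 5]
    - [0, 0, 0, 0, 0, 0, 5]
    - [0, 0, 0, 0, 0, 0, 5]
    - [0, 0, 0, 0, 0, 0, 5]
    - [0, 0, 0, 0, 0, 0, 5]
    - [0, 0, 0, 0, 0, 0, 5]

```text
t: 16.8
eef_pos: [522.7, 150.7, 253.0]
tcp_rot: [3.141, 0.0, 1.605]
ft_force: [-3.2, -0.1, -6.2]
opening: 0.12
grip_force: 30.0
```

```bash
python3 lid.py; python3 - <<'E'
from look import *
for n in("side","top"):
    w=cam(n);W=cloud(w);hsv=cv2.cvtColor(w["color"],cv2.COLOR_RGB2HSV)
    g=near(W,482,-126,50,45,140)&(hsv[...,0]>35)&(hsv[...,0]<85)&(hsv[...,1]>60);P=W[g]
    print(n,"green",len(P),(np.percentile(P[:,2],97).round(1),fit(P[P[:,2]<110],18)) if len(P)>50 else 0)
    for nm,x,y in(("brown",433,-291),("cream",575,-260),("flask",411,-22)):
        P=W[near(W,x,y,45,12,125)];print(nm,len(P),((P.max(0)+P.min(0))/2).round() if len(P) else 0,P.max(0).round() if len(P) else 0)
E
```

```text
t 16.8 tcp [522.7 150.7 253. ] rot [3.1414e+00 1.0000e-04 1.6054e+00] F [-3.2 -0.1 -6.2] open 0.12 grip 30.000875294208527
lid angle 0.194 n 7254
handle-ish 208 [516.3 168.8 190.2]
t 16.85 tcp [522.6 150.7 253. ] rot [3.1414e+00 1.0000e-04 1.6054e+00] F [-2.5  0.  -6.9] open 0.119 grip 30.000967383384705
side green 204 (np.float64(124.7), (array([ 480. , -127.2]), np.float64(0.5)))
brown 284 [ 433. -290.   38.] [ 450. -271.   64.]
cream 0 0 0
flask 602 [410. -19.  48.] [436.   2.  83.]look.py:7: RuntimeWarning: Mean of empty slice.
  o=least_squares(f,P[:,:2].mean(0) if x0 is None else x0,loss="soft_l1",f_scale=2);return o.x.round(1),np.abs(f(o.x)).mean().round(1)
  ret = um.true_divide(
Traceback (most recent call last):
  File "look.py", line 7, in fit
    o=least_squares(f,P[:,:2].mean(0) if x0 is None else x0,loss="soft_l1",f_scale=2);return o.x.round(1),np.abs(f(o.x)).mean().round(1)
ValueError: Initial guess is outside of provided bounds
```

The lid is held at 0.194 rad (front edge about 40 mm up), has stayed there for more than 0.7 s, and the green cylinder is seated. The brown cylinder and flask haven't moved. The arm hides the cream cylinder in this view, but the path never went near it. Handing in.

```bash
python3 -c "
from cell import env
print(env.job_done())"
```

```text
the job is handed in; nothing more can be done
None
```

I handed the job in with the green cylinder seated and released in the holder and the lid held at about 0.19 rad (front edge about 40 mm up); the brown cylinder and flask had not moved, the cream cylinder was hidden by the arm in the last check, and no verdict was returned.

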